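# Tuck a carrier strip under the hinged lap and hold it pressed for bonding

## Task

Press the blue hinged lap of the bonding jig down until its catch snaps and holds it shut. Then slide the orange-marked edge of the aluminium carrier strip under the shut lap, without lifting the lap, until the strip is fully home against the stop and centred, and press it firmly flat on the white deck (about 10 N). Finish while still holding the strip pressed down, keeping off the lap, and leave the other things on the bench where they are.

Things in the scene. Friction and masses are not known exactly. Their poses are not given: they have to be found in the camera images.
- jig: bonding jig fixed to the worktop: grey base 215 x 204 mm, 14 mm high. Origin at its underside, 2.5 mm nearer the robot than its centre; x points to the hinge, y left along the hinge, z up. White deck on it at x -98 to +40, y +-85 mm, top at z 16 mm. Hinge cheeks at x 84 to 106 mm, y +-83 mm, are 32 mm high. A strip fully home has its origin at jig x -2.5, y 0, z 16 mm, axes along the jig's
- stop (a point): middle of the stop's face towards the robot, at jig (40, 0, 18) mm: an aluminium shoulder under the lap, 150 mm wide, top at z 20 mm. The strip goes 25 mm under the lap until its edge meets it
- lap (a joint): hinge of the lap, rad: 0 standing open by 0.5 rad as at the start, 0.5 shut flat (end stop); its axis lies along jig y at jig x 95, z 26 mm. A spring catch holds it in either place, the dead point being half-way (0.25); pressing it over on the yellow pad takes about 6 N, then it snaps shut and stays
- lap_lip (a point): middle of the lap's front lip, 80 mm from the hinge, moving with the lap: a blue plate 140 mm wide (y), 4 mm thick. Shut, it covers jig x 15 to 95 mm, its underside at jig z 24 mm (8 mm above the deck); the upturned lip lies between z 26 and 31 mm
- press_pad (a point): centre of the round yellow press pad (26 mm across) on top of the lap, 58 mm from the hinge; it moves with the lap. Press straight down here: it sinks about 27 mm and moves about 8 mm towards the robot; shut it is at jig x 37 mm, z 28 mm
- strip: loose aluminium carrier strip 85 (x) x 120 (y) x 4 mm, about 0.14 kg, lying flat. Origin at the centre of its underside; x points to the edge with the orange band, which goes under the lap; z up
- rib (a point): middle of the black grip rib on the strip, at strip (-19.5, 0, 18.5) mm; the rib is 12 mm thick in x, 70 mm long in y, its top 33.5 mm above the strip's underside: to be gripped across x from above
- edge_left (a point): point on the orange-banded edge of the strip, at strip (42.5, 55, 2) mm
- edge_right (a point): point on the orange-banded edge of the strip, at strip (42.5, -55, 2) mm
- slide_box: red carton of slides, 52 x 86 x 36 mm, bystander; origin at the centre of its underside
- coverslips: small blue coverslip box, 30 x 38 x 16 mm, bystander; origin at the centre of its underside
- petri: clear petri dish, 58 mm across, 15 mm high, bystander; origin at the centre of its underside
- marker: black and white marker pen, 126 mm long in y, 20 mm thick, bystander; origin under its middle. Left of all these things a tall fixed microscope (0.4 m) stands at world x 0.28 to 0.73, y 0.4 to 0.6 m: keep the arm clear of it, also when swinging in from the left
Not all that is in view belongs to the job. Of the things that look like the strip, the smaller one is meant.

How it is judged:
On the way, in this order (a step that is already met when the one before it is completed fails the run):
1. the lap is pressed shut and its catch holds it (value of joint lap above 0.46 rad and contact force between each of the fingers, the arm and lap_c0 below 0.3 N and contact force between each of the fingers, the arm and lap_c1 below 0.3 N), for 0.2 s.
2. the strip is tucked under the shut lap, home against the stop (x of each of edge_left, edge_right in the frame of jig above 0.034 m and z of each of edge_left, edge_right in the frame of jig below 0.022 m and y of strip in the frame of jig between -0.015 and 0.015 m and value of joint lap above 0.46 rad), for 0.2 s.
At the end, for the whole second after the job is handed in: lap shut (within 0.04 rad) by its catch with the robot off it; both ends of the strip's orange edge within 6 mm of the stop, strip centred within 15 mm, flat within 0.04 rad and at rest, and the fingers pressing it onto the deck with 4 to 40 N (all of step 2 and angle between strip's own z axis and vertical below 0.04 rad and contact force between strip and jig_c1 between 4 and 40 N and contact force between the fingers and strip above 2 N and contact force between each of the fingers, the arm and lap_c0 below 0.3 N and contact force between each of the fingers, the arm and lap_c1 below 0.3 N and linear speed of strip below 0.01 m/s); the arm keeps its last pose, push and grip.
It fails at once if the lap is lifted by more than 0.06 rad with the strip's edge under it (value of joint lap below 0.44 rad and ((x of edge_left in the frame of jig between 0.02 and 0.1 m and y of edge_left in the frame of jig between -0.09 and 0.09 m and z of edge_left in the frame of jig below 0.05 m) or (x of edge_right in the frame of jig between 0.02 and 0.1 m and y of edge_right in the frame of jig between -0.09 and 0.09 m and z of edge_right in the frame of jig below 0.05 m))).
It fails at once if the strip is jammed onto the deck with more than 60 N (contact force between strip and jig_c1 above 60 N).
It fails at once if another thing on the bench (slide carton, coverslip box, petri dish, marker pen) is shifted by more than 30 mm (distance of any of slide_box, coverslips, petri, marker from where it was at the start of the episode above 0.03 m).
It also fails if it takes over 50 s, if anything falls off the work surface, if the arm or the gripper's body presses on something with over 40 N, if the wrist force passes 120 N, or if a joint passes its speed limit or range.

## Robot

A 7-joint arm with a two-finger parallel gripper is mounted at the origin on a cart in front of the work surface, level with it; the furniture and walls round the work are solid. World frame = base frame: x ahead of the robot, y to its left, z up, the work surface at z = 0. Lengths are in m, angles in rad, forces in N, time in s.
With the tool pointing down it reaches from about 0.35 to 0.9 m from the base axis. Payload 7.2 kg.
Tool frame: the origin (TCP) lies midway between the tips of the shut fingers; the grasp point (between the pads) lies r.grip_depth behind it (r.grip_depth is the distance from the TCP to the grasp point, in m); z points along the fingers, y is the line along which they close (so a half turn about z gives the same grasp; the last joint's range is limited). The gripper opens to 88 mm and grips with 3 to 60 N. Pads are 20 mm wide; open, the fingers measure 115 mm over their backs; the gripper's body (75 mm by 178 mm) begins 61 mm behind the grasp point.
Start: joints at [1.277, 0.411, -0.013, 1.596, 0.006, 1.134, -0.082], TCP at [0.14, -0.609, 0.223] pointing down, gripper open.
Joint ranges: [-2.95, 2.95], [-0.29, 1.99], [-1.47, 1.44], [0.14, 2.54], [-1.03, 4.17], [0.13, 1.85], [-2.86, 2.86]. Speed limits (rad/s): [2.39, 2.39, 3.01, 3.01, 3.14, 3.14, 3.14].

## Interface

Orientations are given as a rotation vector (axis times angle).
In Python, from plant import telemetry, vision, job, r gives the robot as it stands.
- The arm moves only by the tool carry_out, never from a script. Its argument "targets" is a list of rows, each a list of 7 numbers: the shift along the tool's x, y, z in m, then the turn, a rotation vector about the tool's x, y, z in rad, then the opening, from -1 (shut) to 1 (fully open). In form: [[tx, ty, tz, wx, wy, wz, grip], ...]. A call has 1 to 12 rows; each row shifts and turns the commanded pose from where the row before left it, along the tool's axes as they then stand; what a row does not reach is not made up. A row lasts 1/8 s, in which the tool goes at most 62.5 mm and 10.7 degrees, less where a joint would pass 70% of its speed; a pose out of reach is approached as far as the arm can. A call with a gripper value outside its range is refused whole. The fingers move at their own pace and stop on an object; "newtons" is the grip in N (left out, the last holds). Time passes only in rows, so rows that do not move let the fingers close. It gives the time, the measured TCP pose, the force, the opening and the grip force at its end, in the units of the state.
- telemetry.observe(): the state, without advancing time (a new reading comes with each control period).
- vision.snapshot(name): name is "scene" or "top"; returns a dict with "image" (384x512x3 uint8, red, green, blue), "K" (3x3 intrinsics, pixels), "k1" (the pictures are not rectified: a ray, as slopes to the right and down, at radius r is drawn at 1 + k1 r^2 times it, then the intrinsics apply), "R" (3x3) and "t" (3): a world point X has camera coordinates R X + t. Camera axes: x right, y down, z forward; pixel columns grow to the right and rows downward; lengths in m; the calibration is good to about 2 mm. A picture is of the moment at which its call begins. There is no depth.
- job.job_done(): hands the job in; it is judged then, once.
The state is a dict: "time_s": time; "joint_pos": joint angles; "dq": joint speeds; "joint_torque": joint torques, N m; "tcp_pos": TCP position; "tcp_rot": TCP orientation; "ft_force": force on the tool from outside, world axes, zero at the start; "moment": the same for the moment, N m; "finger_gap": finger opening in m; "gripper_force": force on a finger pad.
Only numpy, scipy, OpenCV 4.12 (cv2) and the standard library are available. Lean on these libraries where they do the work, as an engineer would, in place of code of your own. Each camera call takes 0.05 s, during which the arm holds its last target. There are 200 camera calls.

## Working session

There is one attempt and no reset: what is moved stays moved. The work goes in short steps, Python scripts to look and compute and a tool call to move; the robot and the scene stay as the last step left them, time stands still between calls to the robot, and variables do not carry over. Pictures are saved under pics/ and viewed, at most 10 in all, crops included, and the job is handed in when it is done.

Besides the shell and the picture viewer there is one more tool, called after "Request:" as a command line: name --pt "numbers of a row" for each row, then --argument value for the rest. carry_out: Moves the arm, as the interface text tells. Its arguments: {"type":"object","properties":{"targets":{"type":"array","items":{"type":"array","items":{"type":"number"}}},"newtons":{"type":"number"}},"required":["targets"]}

```bash
mkdir -p pics; ls
python3 - <<'E'
from plant import telemetry, vision, job, r
import cv2, numpy as np
o=telemetry.observe(); print(o['time_s'],o['tcp_pos'],o['tcp_rot'],o['finger_gap'],r.grip_depth)
ims=[]
for n in ('scene','top'):
    s=vision.snapshot(n); cv2.imwrite(f'pics/{n}0.png',s['image'][:,:,::-1]); print(n,s['K'].tolist(),s['k1'],s['R'].tolist(),s['t'].tolist())
    np.savez(f'{n}0.npz',**s)
E
```

```text
pics
0.0 [ 0.13978318 -0.60865387  0.22179877] [-3.11999974e+00 -3.53757064e-01  4.27064186e-04] 0.08742955449556356 0.0187
scene [[427.59702203351355, 0.0, 255.40125450700077], [0.0, 427.59702203351355, 185.95179039384635], [0.0, 0.0, 1.0]] -0.13002365000650654 [[0.6923158476485519, -0.7215898845062753, 0.002608768461728355], [-0.2730160676649196, -0.26528323984110863, -0.9247091593880686], [0.6679528380742543, 0.6394785698032616, -0.38066542379223794]] [-0.26095353307472996, 0.27624764651025574, 1.3075669989966223]
top [[350.07801934970036, 0.0, 253.2614864485626], [0.0, 350.07801934970036, 193.7370177929695], [0.0, 0.0, 1.0]] -0.036318357331644846 [[0.03938244676762248, -0.9992241696763636, -0.0002856942019105594], [-0.9761052618750282, -0.038410109951459055, -0.2138765559695583], [0.21369965050621437, 0.008701849694085691, -0.9768606539243063]] [0.1811178162881256, 0.5758714034802053, 1.1645075683345332]
```

View pics/scene0.png

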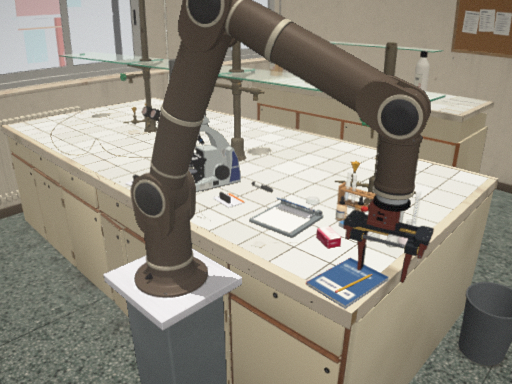

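View pics/top0.png

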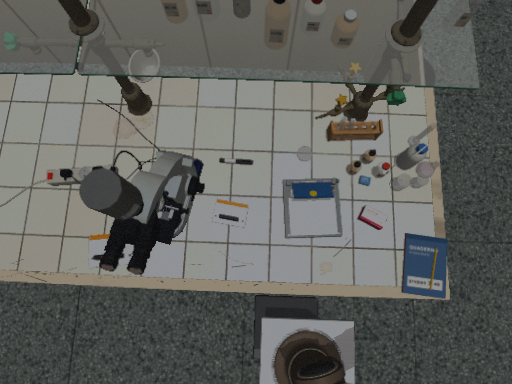

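The top view shows the jig with its blue lap at about (313,207). There are two strip-like plates with an orange band and black rib, at (231,212) and (104,246); the second is partly hidden by the microscope. I'll enlarge both.

```bash
cat > h.py <<'E'
import numpy as np, cv2
from scipy.optimize import least_squares
def load(n): return dict(np.load(n+'.npz'))
def ray(s,uv):
    K,k=s['K'],float(s['k1']); d=np.array([(uv[0]-K[0,2])/K[0,0],(uv[1]-K[1,2])/K[1,1]])
    m=cv2.undistortPoints(np.array([[uv]],float),K,np.array([k,0,0,0,0.]))[0,0]
    R=s['R']; return -R.T@s['t'], R.T@np.array([m[0],m[1],1])
def at(s,uv,z):
    c,d=ray(s,uv); return c+d*(z-c[2])/d[2]
def proj(s,X):
    X=np.atleast_2d(np.array(X,float))
    return cv2.projectPoints(X,cv2.Rodrigues(s['R'])[0],s['t'].astype(float),s['K'],np.array([float(s['k1']),0,0,0,0]))[0][:,0]
def tri(a,ua,b,ub):
    ca,da=ray(a,ua); cb,db=ray(b,ub)
    q=np.linalg.lstsq(np.c_[da,-db],cb-ca,rcond=None)[0]; p,q=ca+q[0]*da,cb+q[1]*db
    return (p+q)/2,np.linalg.norm(p-q)
E
python3 - <<'E'
from h import *
a=load('top0')['image'][:,:,::-1]; b=load('scene0')['image'][:,:,::-1]
def c(i,x,y,w,h,k): return cv2.resize(i[y:y+h,x:x+w],None,fx=k,fy=k,interpolation=cv2.INTER_CUBIC)
top=c(a,200,170,160,75,5); 
b1=c(b,200,175,133,65,3); d=c(a,80,225,133,65,3)
cv2.imwrite('pics/crop1.png',np.vstack([top,np.hstack([b1,d,np.zeros((195,2,3),np.uint8)])]))
E
```

```text
(no output)
```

View pics/crop1.png

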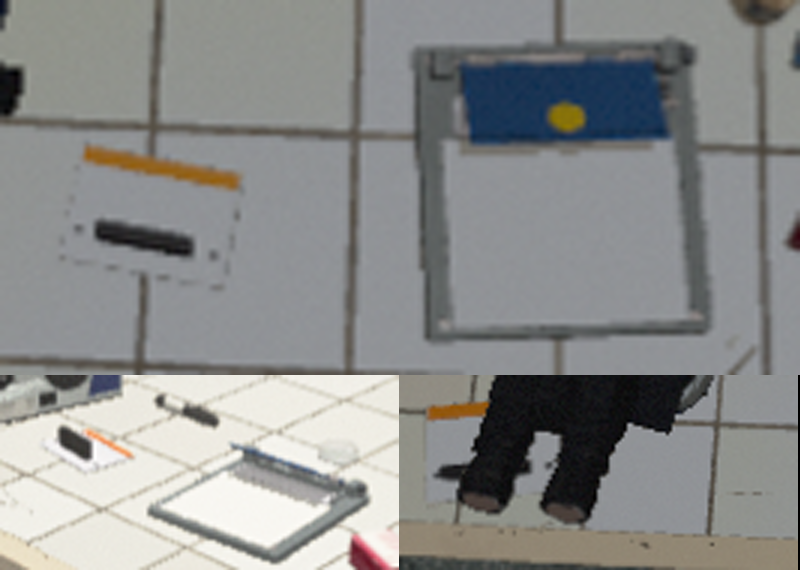

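The plate at top (231,212) is fully visible and the one at (104,246) looks larger: about 32 px deep against about 23 px. I'll check that in mm while I fit the poses from both views.

Run:
```python
from h import *
T=load('top0'); S=load('scene0')
t=lambda x,y:((x+.5)/5-.5+200,(y+.5)/5-.5+170)
s=lambda x,y:((x+.5)/3-.5+200,(y-375+.5)/3-.5+175)
d=lambda x,y:((x-399+.5)/3-.5+80,(y-375+.5)/3-.5+225)
# sizes
P=[at(T,t(*p),.004)[:2] for p in [(84,147),(241,175),(224,288),(60,258)]]
print('strip sides',[round(float(np.linalg.norm(P[i]-P[(i+1)%4])),4) for i in range(4)])
D=[at(T,d(*p),.004)[:2] for p in [(428,405),(428,502)]]
print('decoy depth',np.linalg.norm(D[0]-D[1]),D)
def fit(mod,uvT,uvS,x0,name):
    M=np.array(mod,float)/1000
    def W(p):
        c,q=np.cos(p[2]),np.sin(p[2]); return np.c_[p[0]+c*M[:,0]-q*M[:,1],p[1]+q*M[:,0]+c*M[:,1],M[:,2]+p[3]]
    def f(p):
        w=W(p); o=[]
        for cam,uv in ((T,uvT),(S,uvS)):
            pr=proj(cam,w)
            o+=[pr[i]-uv[i] for i in range(len(M)) if uv[i] is not None]
        return np.array(o).ravel()
    r=least_squares(f,x0,loss='soft_l1'); print(name,r.x.round(4),'res',np.abs(f(r.x)).round(1).reshape(-1,2).tolist())
# strip corners (top face z4), rib top centre ends
fit([(42.5,60,4),(42.5,-60,4),(-42.5,-60,4),(-42.5,60,4)],
    [t(84,147),t(241,175),t(224,288),t(60,258)],
    [s(85,430),s(132,458),s(103,471),s(45,441)],[.5,.25,0,0],'strip')
fit([(-105,102,14),(-105,-102,14),(110,102,14),(-40+27,0,33)][:3]+[(-98,85,16),(-98,-85,16)],
    [t(427,332),t(710,325),t(414,47),t(442,322),t(704,318)],
    [s(150,506),s(275,550),None,None,None],[.5,0,0,0],'jig')
for n,m in (('T',T),): 
    hsv=cv2.cvtColor(T['image'],cv2.COLOR_RGB2HSV)
    y=cv2.inRange(hsv,(22,120,80),(35,255,255)); y[:, :300]=0;y[:,330:]=0;y[:185]=0;y[205:]=0
    mo=cv2.moments(y,True); c=(mo['m10']/mo['m00'],mo['m01']/mo['m00']); print('pad px',c,mo['m00'],at(T,c,.055))
```

```text
strip sides [0.117, 0.0836, 0.1207, 0.0834]
decoy depth 0.115150028502568 [array([0.40645173, 0.79019341]), array([0.29233902, 0.77477204])]
strip [ 0.5071  0.2852 -0.1328  0.    ] res [[0.2, 0.3], [0.7, 0.4], [0.0, 0.1], [0.1, 0.2], [0.4, 0.2], [1.1, 0.7], [5.7, 0.3], [2.4, 1.0]]
jig [ 0.5396 -0.0092  0.0636  0.0024] res [[0.1, 0.3], [0.5, 0.2], [0.1, 1.3], [1.6, 0.2], [3.1, 0.3], [1.1, 0.8], [0.4, 1.1]]
pad px (313.0, 192.86206896551724) 29.0 [ 0.58135703 -0.00696869  0.055     ]
```

The plate at (231,212) measures about 84 x 119 mm, which matches 85 x 120. The one at (104,246) is about 115 mm deep, so it is the larger decoy. The strip is the plate at (231,212). Next I'll overlay the fitted models to verify.

```bash
cat >> h.py <<'E'
def W(p,M):
    M=np.array(M,float)/1000; c,q=np.cos(p[2]),np.sin(p[2]); return np.c_[p[0]+c*M[:,0]-q*M[:,1],p[1]+q*M[:,0]+c*M[:,1],M[:,2]+p[3]]
def overlay(cams,polys,boxes,fn):
    out=[]
    for cam,(x,y,w,h,k) in zip(cams,boxes):
        im=cv2.resize(cam['image'][y:y+h,x:x+w,::-1],None,fx=k,fy=k,interpolation=cv2.INTER_CUBIC)
        for w_,col in polys:
            uv=((proj(cam,w_)-[x,y]+.5)*k-.5).round().astype(int); cv2.polylines(im,[uv],True,col,1)
        out.append(im)
    m=max(i.shape[1] for i in out); cv2.imwrite(fn,np.vstack([cv2.copyMakeBorder(i,0,0,0,m-i.shape[1],0) for i in out]))
def rect(x0,x1,y,z,y0=None):
    y0=-y if y0 is None else y0
    return [(x0,y,z),(x1,y,z),(x1,y0,z),(x0,y0,z)]
E
python3 - <<'E'
from h import *
T=load('top0'); S=load('scene0')
st=(.5071,.2852,-.1328,0); j=(.5396,-.0092,.0636,0)
P=[(W(st,rect(-42.5,42.5,60,4)),(0,0,255)),(W(st,rect(-25.5,-13.5,35,33.5)),(0,255,0)),(W(j,rect(-105,110,102,14)),(0,0,255)),(W(j,rect(-98,40,85,16)),(255,0,255)),(W(j,rect(84,106,83,32)),(0,255,0)),
 (W(j,rect(45-11,45+11,13,55)),(0,0,255))]
overlay([T,S],P,[(200,170,160,75,5),(200,180,133,56,4)],'pics/ov1.png')
E
```

```text
(no output)
```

View pics/ov1.png

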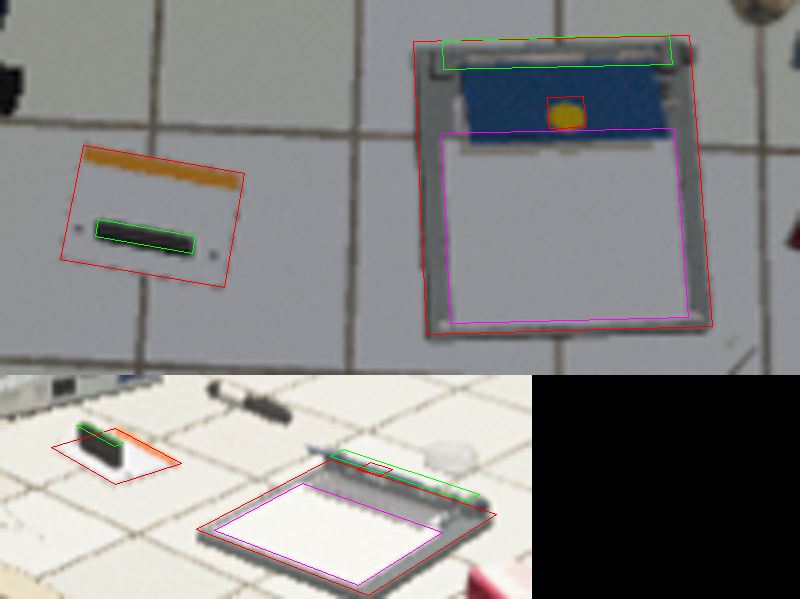

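The overlay fits well: the strip and rib match in both views, and the jig is within about 3 mm (the pad is at top crop (566,117)). I'll start by turning the tool so that its y lies along jig x, with the fingers shut.

Request:
carry_out --pt "0 0 0 0 0 -0.176 -1" --pt "0 0 0 0 0 -0.176 -1" --pt "0 0 0 0 0 -0.176 -1" --pt "0 0 0 0 0 -0.176 -1" --pt "0 0 0 0 0 -0.176 -1" --pt "0 0 0 0 0 -0.176 -1" --pt "0 0 0 0 0 -0.176 -1" --pt "0 0 0 0 0 -0.176 -1" --pt "0 0 0 0 0 0 -1" --newtons 30

```text
time_s: 1.23
tcp_pos: [0.1396, -0.6089, 0.2222]
tcp_rot: [-2.152, -2.288, -0.001]
ft_force: [-1.4, -0.2, 0.3]
finger_gap: 0.0019
gripper_force: 0.0
```

```bash
cat > go.py <<'E'
import sys, numpy as np
from scipy.spatial.transform import Rotation as Ro
from plant import telemetry
# usage: go.py x y z [yaw of tool y]: shift in tool axes, turn about tool z
o=telemetry.observe(); R=Ro.from_rotvec(o['tcp_rot']).as_matrix()
a=[float(v) for v in sys.argv[1:]]
print('t',round(o['time_s'],2),'tcp',np.round(o['tcp_pos'],4),'ty yaw',round(np.arctan2(R[1,1],R[0,1]),4),'tilt',np.round(R[:2,2],4),'gap',round(o['finger_gap'],4),'gf',np.round(o['gripper_force'],1),'F',np.round(o['ft_force'],1),'q',np.round(o['joint_pos'],2))
if len(a)>2: print('shift',np.round(R.T@(np.array(a[:3])-o['tcp_pos']),4))
if len(a)>3: print('turn z',round(-(a[3]-np.arctan2(R[1,1],R[0,1])),4))
E
python3 go.py .580 -.0065 .10 .0636
```

```text
t 1.23 tcp [ 0.1396 -0.6089  0.2222] ty yaw 0.0615 tilt [0.     0.0009] gap 0.0019 gf 0.0 F [-1.4 -0.2  0.3] q [ 1.48  0.43 -0.3   1.58  0.13  1.15  1.22]
shift [0.5741 0.4766 0.1227]
turn z -0.0021
```

Request:
carry_out --pt "0.02 0.017 0 0 0 0 -1" --pt "0.029 0.024 0 0 0 0 -1" --pt "0.029 0.024 0 0 0 0 -1" --pt "0.029 0.024 0 0 0 0 -1" --pt "0.029 0.024 0 0 0 0 -1" --pt "0.029 0.024 0 0 0 0 -1" --pt "0.029 0.024 0 0 0 0 -1" --pt "0.029 0.024 0 0 0 0 -1" --pt "0.029 0.024 0 0 0 0 -1" --pt "0.029 0.024 0 0 0 0 -1" --pt "0.029 0.024 0 0 0 0 -1" --pt "0.029 0.024 0 0 0 0 -1"

```text
time_s: 2.72
tcp_pos: [0.3995, -0.252, 0.2227]
tcp_rot: [2.156, 2.285, 0.0]
ft_force: [0.4, 0.1, 0.5]
finger_gap: 0.0005
gripper_force: 0.0
```

Request:
carry_out --pt "0.029 0.024 0 0 0 0 -1" --pt "0.029 0.024 0 0 0 0 -1" --pt "0.029 0.024 0 0 0 0 -1" --pt "0.029 0.024 0 0 0 0 -1" --pt "0.029 0.024 0.02 0 0 0 -1" --pt "0.029 0.024 0.02 0 0 0 -1" --pt "0.029 0.024 0.02 0 0 0 -1" --pt "0.02 0.015 0.02 0 0 0 -1" --pt "0 0 0.02 0 0 0 -1" --pt "0 0 0 0 0 0 -1"

```text
time_s: 3.98
tcp_pos: [0.5664, -0.0189, 0.121]
tcp_rot: [-2.152, -2.285, 0.004]
ft_force: [0.3, 0.3, -0.5]
finger_gap: 0.0004
gripper_force: 0.0
```

```bash
python3 go.py .579 -.0065 .062 .0636
```

```text
t 3.98 tcp [ 0.5664 -0.0189  0.121 ] ty yaw 0.0602 tilt [-0.0035  0.0001] gap 0.0004 gf 0.0 F [ 0.3  0.3 -0.5] q [ 0.41  0.5  -0.61  1.81  0.34  0.94 -0.29]
shift [0.0116 0.0135 0.059 ]
turn z -0.0034
```

Request:
carry_out --pt "0.006 0.007 0.02 0 0 0 -1" --pt "0.006 0.006 0.02 0 0 0 -1" --pt "0 0 0.019 0 0 -0.003 -1" --pt "0 0 0 0 0 0 -1"

```text
time_s: 4.47
tcp_pos: [0.5792, -0.006, 0.0619]
tcp_rot: [-2.145, -2.293, 0.002]
ft_force: [-0.8, -0.0, 0.2]
finger_gap: 0.0004
gripper_force: 0.0
```

Request:
carry_out --pt "0 0 0.005 0 0 0 -1" --pt "0 0 0.005 0 0 0 -1" --pt "0 0 0.003 0 0 0 -1" --pt "0 0 0 0 0 0 -1"

```text
time_s: 4.97
tcp_pos: [0.5798, -0.0064, 0.0506]
tcp_rot: [2.147, 2.293, -0.0]
ft_force: [0.2, 0.5, 1.6]
finger_gap: 0.0006
gripper_force: 0.8
```

Request:
carry_out --pt "0 0 0.003 0 0 0 -1" --pt "0 0 0.003 0 0 0 -1" --pt "0 0 0 0 0 0 -1"

```text
time_s: 5.35
tcp_pos: [0.5795, -0.0063, 0.0441]
tcp_rot: [-2.147, -2.293, 0.001]
ft_force: [-0.1, -0.1, 0.3]
finger_gap: 0.0006
gripper_force: 0.0
```

Request:
carry_out --pt "0 0 0.004 0 0 0 -1" --pt "0 0 0.004 0 0 0 -1" --pt "0 0 0 0 0 0 -1"

```text
time_s: 5.72
tcp_pos: [0.5795, -0.0063, 0.0362]
tcp_rot: [-2.146, -2.293, 0.001]
ft_force: [-0.8, 0.1, 0.3]
finger_gap: 0.0004
gripper_force: 0.0
```

Request:
carry_out --pt "0 0 0.003 0 0 0 -1" --pt "0 0 0.003 0 0 0 -1" --pt "0 0 0 0 0 0 -1"

```text
time_s: 6.1
tcp_pos: [0.5796, -0.0063, 0.0304]
tcp_rot: [-2.147, -2.293, 0.001]
ft_force: [0.3, 0.6, -0.5]
finger_gap: 0.0004
gripper_force: 0.0
```

Request:
carry_out --pt "0 0 -0.02 0 0 0 -1" --pt "0 0 -0.03 0 0 0 -1" --pt "0 0 -0.04 0 0 0 -1" --pt "0.02 0 -0.03 0 0 0.06 1" --pt "0.03 0 0 0 0 0.06 1" --pt "0.03 0 0 0 0 0.06 1" --pt "0 0 0 0 0 0 1" --newtons 30

```text
time_s: 6.98
tcp_pos: [0.58, 0.0769, 0.1526]
tcp_rot: [2.34, 2.096, 0.004]
ft_force: [-0.2, -0.5, -0.3]
finger_gap: 0.0371
gripper_force: 0.0
```

```bash
python3 go.py .4878 .2878 .06 -.1328
python3 - <<'E'
from plant import vision
from h import *
T=vision.snapshot('top');S=vision.snapshot('scene'); np.savez('top1.npz',**T); np.savez('scene1.npz',**S)
st=(.5071,.2852,-.1328,0); j=(.5396,-.0092,.0636,0)
P=[(W(j,rect(15,95,70,28)),(0,0,255)),(W(st,rect(-25.5,-13.5,35,33.5)),(0,255,0)),(W(st,rect(-42.5,42.5,60,4)),(0,0,255))]
overlay([T,S],P,[(200,170,160,75,5),(200,180,133,56,4)],'pics/ov2.png')
E
```

```text
t 6.97 tcp [0.58   0.0769 0.1526] ty yaw -0.1098 tilt [0.0021 0.0015] gap 0.0371 gf 0.0 F [-0.2 -0.5 -0.3] q [ 0.23  0.48 -0.6   1.75  0.31  1.01 -0.59]
shift [ 0.1994 -0.115   0.0927]
turn z 0.023
```

View pics/ov2.png

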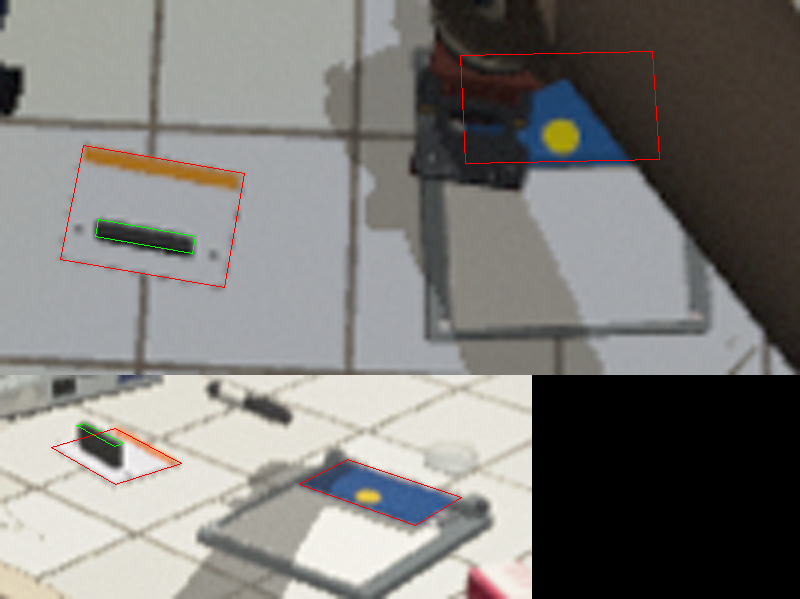

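The lap is shut: its outline matches in the scene view, and the pad is at scene crop (368,495). I'll triangulate the pad and rib from both views to refine the poses.

Run:
```python
from h import *
T=load('top1');S=load('scene1')
def cen(s,lo,hi,box):
    m=cv2.inRange(cv2.cvtColor(s['image'],cv2.COLOR_RGB2HSV),lo,hi); x,y,w,h=box; k=np.zeros_like(m); k[y:y+h,x:x+w]=m[y:y+h,x:x+w]
    M=cv2.moments(k,True); return (M['m10']/M['m00'],M['m01']/M['m00']),M['m00']
yl=((20,110,80),(36,255,255))
a,n=cen(T,*yl,(302,188,22,20)); b,m=cen(S,*yl,(282,296-0,0,0)) if 0 else cen(S,*yl,(282,298-0-0-0-0-0-0-0-98,20,20))
print('pad',a,n,b,m,tri(T,a,S,b), 'model',W((.5396,-.0092,.0636,0),[(37,0,28)]), 'at28',at(T,a,.028),at(S,b,.028))
bl=((0,0,0),(180,255,75))
a,n=cen(T,*bl,(216,211,26,14)); b,m=cen(S,*bl,(217,283-0-98,16,15))
print('rib',a,n,b,m,tri(T,a,S,b),'model',W((.5071,.2852,-.1328,0),[(-19.5,0,33.5),(-19.5,0,18.5)]))
# orange band centroid, known at strip x ~38
og=((8,130,100),(20,255,255))
for s,bx in ((T,(214,197,38,14)),(S,(222,190,30,16))):
    a,n=cen(s,*og,bx); print('band',a,n,at(s,a,.004), 'model',W((.5071,.2852,-.1328,0),[(38.5,0,4)]))
```

```text
pad (311.77777777777777, 196.66666666666666) 36.0 (291.5, 210.0) 14.0 (array([ 0.57329853, -0.00713988,  0.02942257]), np.float64(0.0008156536391854469)) model [[ 0.57652519 -0.00684839  0.028     ]] at28 [ 0.57330179 -0.00707871  0.028     ] [ 0.57609335 -0.00542345  0.028     ]
rib (228.0952380952381, 217.44444444444446) 63.0 (223.80434782608697, 196.54347826086956) 46.0 (array([0.48662206, 0.2904358 , 0.0232624 ]), np.float64(0.0004879532556772214)) model [[0.4877717 0.287782  0.0335   ]
 [0.4877717 0.287782  0.0185   ]]
band (231.45, 203.125) 80.0 [0.54283293 0.28241863 0.004     ] model [[0.54526101 0.28010221 0.004     ]]
band (235.53333333333333, 197.26666666666668) 15.0 [0.54570814 0.28113667 0.004     ] model [[0.54526101 0.28010221 0.004     ]]
```

Request:
carry_out --pt "0.025 -0.0145 0 0 0 0.023 1" --pt "0.025 -0.0145 0 0 0 0 1" --pt "0.025 -0.0145 0 0 0 0 1" --pt "0.025 -0.0145 0 0 0 0 1" --pt "0.025 -0.0145 0 0 0 0 1" --pt "0.025 -0.0145 0 0 0 0 1" --pt "0.025 -0.0145 0.02 0 0 0 1" --pt "0.025 -0.0145 0.02 0 0 0 1" --pt "0 0 0.02 0 0 0 1" --pt "0 0 0.02 0 0 0 1" --pt "0 0 0 0 0 0 1"

```text
time_s: 8.45
tcp_pos: [0.4917, 0.2849, 0.0689]
tcp_rot: [2.37, 2.062, -0.005]
ft_force: [-1.1, 0.7, -0.5]
finger_gap: 0.0878
gripper_force: 0.0
```

```bash
python3 go.py .4872 .2885 .0075 -.1328
```

```text
t 8.45 tcp [0.4917 0.2849 0.0689] ty yaw -0.139 tilt [-0.0025 -0.0024] gap 0.0878 gf 0.0 F [-1.1  0.7 -0.5] q [-0.18  0.57 -0.58  1.85  0.41  0.85 -1.1 ]
shift [ 0.0031 -0.0048  0.0614]
turn z -0.0062
```

Request:
carry_out --pt "0.003 -0.005 0.02 0 0 -0.006 1" --pt "0 0 0.02 0 0 0 1" --pt "0 0 0.012 0 0 0 1" --pt "0 0 0.006 0 0 0 1" --pt "0 0 0.002 0 0 0 1" --pt "0 0 0 0 0 0 1"

```text
time_s: 9.2
tcp_pos: [0.4874, 0.2912, 0.0109]
tcp_rot: [2.362, 2.071, 0.001]
ft_force: [0.4, 0.6, -0.3]
finger_gap: 0.0876
gripper_force: 0.0
```

```bash
python3 go.py .4872 .2885 .0075 -.1328
```

```text
t 9.2 tcp [0.4874 0.2912 0.0109] ty yaw -0.131 tilt [0.0004 0.0002] gap 0.0876 gf 0.0 F [ 0.4  0.6 -0.3] q [-0.23  0.65 -0.54  1.89  0.48  0.74 -1.16]
shift [-0.0027  0.0001  0.0034]
turn z 0.0018
```

Request:
carry_out --pt "-0.0025 0 0.003 0 0 0 1" --pt "0 0 0 0 0 0 -1" --pt "0 0 0 0 0 0 -1" --pt "0 0 0 0 0 0 -1" --pt "0 0 0 0 0 0 -1" --pt "0 0 0 0 0 0 -1" --pt "0 0 0 0 0 0 -1" --pt "0 0 0 0 0 0 -1" --newtons 35

```text
time_s: 10.2
tcp_pos: [0.4869, 0.2886, 0.0076]
tcp_rot: [2.362, 2.071, -0.0]
ft_force: [-0.7, 0.3, -0.4]
finger_gap: 0.0211
gripper_force: 0.0
```

```bash
python3 go.py
```

```text
t 10.2 tcp [0.4869 0.2886 0.0076] ty yaw -0.131 tilt [-0. -0.] gap 0.0211 gf 0.0 F [-0.7  0.3 -0.4] q [-0.22  0.65 -0.53  1.89  0.48  0.73 -1.16]
```

Request:
carry_out --pt "0 0 0 0 0 0 -1" --pt "0 0 0 0 0 0 -1" --pt "0 0 0 0 0 0 -1" --pt "0 0 0 0 0 0 -1"

```text
time_s: 10.7
tcp_pos: [0.4869, 0.2885, 0.0076]
tcp_rot: [2.362, 2.071, 0.0]
ft_force: [0.7, -0.8, -0.6]
finger_gap: 0.0119
gripper_force: 35.0
```

Request:
carry_out --pt "0 0 -0.01 0 0 0 -1" --pt "0 0 -0.02 0 0 0 -1" --pt "0 0 -0.03 0 0 0 -1" --pt "0 0 -0.02 0 0 0 -1" --pt "0 0 0 0 0 0 -1"

```text
time_s: 11.32
tcp_pos: [0.4879, 0.2892, 0.0898]
tcp_rot: [2.362, 2.07, 0.006]
ft_force: [-0.1, -0.4, -1.7]
finger_gap: 0.0119
gripper_force: 35.0
```

```bash
python3 go.py
python3 - <<'E'
from plant import vision
from h import *
T=vision.snapshot('top');S=vision.snapshot('scene'); np.savez('top2.npz',**T); np.savez('scene2.npz',**S)
# if strip held with rib at tcp (0.487,.2886), raised by 0.08
st=(.4869+.0195*np.cos(.131),.2886-.0195*np.sin(.131),-.131,.08)
P=[(W(st,rect(-25.5,-13.5,35,33.5)),(0,255,0)),(W(st,rect(-42.5,42.5,60,4)),(0,0,255))]
overlay([T,S],P,[(180,170,160,75,5),(190,165,133,56,4)],'pics/ov3.png')
E
```

```text
t 11.32 tcp [0.4879 0.2892 0.0898] ty yaw -0.1313 tilt [0.0034 0.0016] gap 0.0119 gf 35.0 F [-0.1 -0.4 -1.7] q [-0.17  0.54 -0.6   1.84  0.39  0.88 -1.09]
```

View pics/ov3.png

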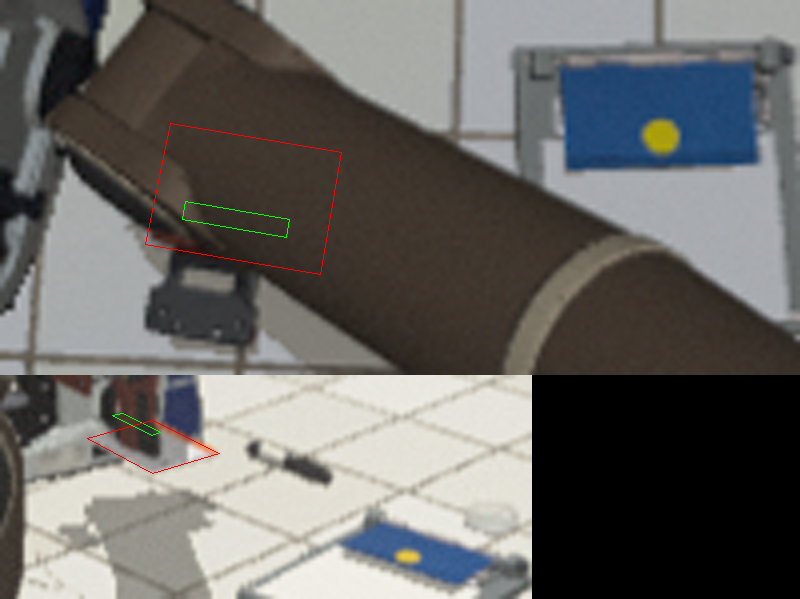

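The strip is held as modelled: the orange edge matches at scene crop (190,440). The lap is clear in the top view, with its pad at crop (661,136), so I'll refine the jig pose from its blue area.

```bash
python3 - <<'E'
from h import *
T=load('top2')
m=cv2.inRange(cv2.cvtColor(T['image'],cv2.COLOR_RGB2HSV),(100,100,40),(125,255,255)); k=np.zeros_like(m); k[178:208,285:338]=m[178:208,285:338]
k=cv2.morphologyEx(k,cv2.MORPH_CLOSE,np.ones((9,9)))
q=np.argwhere(k)[:,::-1]; w=np.array([at(T,p.astype(float),.028)[:2] for p in q])
r=cv2.minAreaRect(w.astype(np.float32)*1000); print(r)
# edges: front and right row fits
for nm,f in (('front',lambda x:max(q[q[:,0]==x][:,1])+.5),('back',lambda x:min(q[q[:,0]==x][:,1])-.5)):
    e=np.array([at(T,(x,f(x)),.028)[:2] for x in range(294,330)]); c=np.polyfit(e[:,1],e[:,0],1); print(nm,'yaw',-c[0],'x at y=-.007',np.polyval(c,-.007))
E
for z in .05; do python3 go.py .437 -.0156 $z .0636; done
```

```text
((588.7925415039062, -6.229560852050781), (75.35098266601562, 139.35504150390625), 4.304251670837402)
front yaw 0.07502858851445658 x at y=-.007 0.5508026936905005
back yaw 0.04505404921181048 x at y=-.007 0.6261601005527503
t 11.43 tcp [0.4868 0.2882 0.0875] ty yaw -0.1313 tilt [ 0.0001 -0.0004] gap 0.0117 gf 35.0 F [ 0.5  0.4 -2.7] q [-0.17  0.54 -0.6   1.85  0.39  0.88 -1.09]
shift [-0.3076 -0.0096  0.0376]
turn z -0.1949
```

Request:
carry_out --pt "-0.02 0.002 0 0 0 0 -1" --pt "-0.03 0.0033 0 0 0 0 -1" --pt "-0.03 0.0033 0 0 0 0 -1" --pt "-0.03 0.0033 0 0 0 0 -1" --pt "-0.03 0.0033 0 0 0 0 -1" --pt "-0.03 0.0033 0 0 0 0 -1" --pt "-0.03 0.0033 0 0 0 0 -1" --pt "-0.03 0.0033 0 0 0 0 -1" --pt "-0.03 0.0033 0 0 0 0 -1" --pt "-0.03 0.0033 0 0 0 0 -1" --pt "-0.01 0.001 0 0 0 -0.1 -1" --pt "0 0 0 0 0 -0.1 -1"

```text
time_s: 12.92
tcp_pos: [0.4786, -0.0158, 0.0866]
tcp_rot: [-2.143, -2.296, 0.004]
ft_force: [-0.8, 1.0, -1.5]
finger_gap: 0.0116
gripper_force: 35.0
```

Request:
carry_out --pt "0 0 0 0 0 0 -1" --pt "0 0 0 0 0 0 -1"

```text
time_s: 13.18
tcp_pos: [0.4794, -0.0136, 0.0872]
tcp_rot: [-2.146, -2.294, 0.001]
ft_force: [0.6, 0.3, -1.0]
finger_gap: 0.0118
gripper_force: 35.0
```

```bash
python3 go.py .480 -.0133 .028 .067
```

```text
t 13.18 tcp [ 0.4794 -0.0136  0.0872] ty yaw 0.0665 tilt [-0.0011 -0.0001] gap 0.0118 gf 35.0 F [ 0.6  0.3 -1. ] q [ 0.45  0.42 -0.64  2.05  0.35  0.79 -0.34]
shift [0.0003 0.0006 0.0592]
turn z -0.0005
```

Request:
carry_out --pt "0 0 0.02 0 0 0 -1" --pt "0 0 0.02 0 0 0 -1" --pt "0 0 0.012 0 0 0 -1" --pt "0 0 0.004 0 0 0 -1" --pt "0 0 0.003 0 0 0 -1" --pt "0 0 0 0 0 0 -1" --pt "0 0 0 0 0 0 -1"

```text
time_s: 14.05
tcp_pos: [0.4804, -0.0132, 0.029]
tcp_rot: [2.143, 2.296, 0.001]
ft_force: [0.3, -1.0, -0.6]
finger_gap: 0.0122
gripper_force: 35.0
```

Request:
carry_out --pt "0 0 0.002 0 0 0 -1" --pt "0 0 0.002 0 0 0 -1" --pt "0 0 0 0 0 0 -1" --pt "0 0 0 0 0 0 -1"

```text
time_s: 14.55
tcp_pos: [0.4801, -0.0131, 0.0246]
tcp_rot: [-2.143, -2.297, 0.0]
ft_force: [0.0, -0.2, -1.2]
finger_gap: 0.0115
gripper_force: 35.0
```

```bash
python3 go.py .480 -.0133 .0245 .067
```

```text
t 14.55 tcp [ 0.4801 -0.0131  0.0246] ty yaw 0.0691 tilt [-0.  0.] gap 0.0115 gf 35.0 F [ 0.  -0.2 -1.2] q [ 0.39  0.52 -0.57  2.09  0.46  0.66 -0.43]
shift [-0.0002 -0.0001  0.0001]
turn z 0.0021
```

Run:
```python
from plant import vision
from h import *
T=vision.snapshot('top');S=vision.snapshot('scene'); np.savez('top3.npz',**T); np.savez('scene3.npz',**S)
a=.069; st=(.4801+.0195*np.cos(a),-.0131+.0195*np.sin(a),a,.017); j=(.537,-.0095,.067,0)
P=[(W(st,rect(-42.5,42.5,60,4)),(0,0,255)),(W(j,rect(15,95,70,28)),(0,255,0)),(W(j,rect(-105,110,102,14)),(255,0,255))]
overlay([T,S],P,[(255,170,120,70,5),(240,190,100,50,6)],'pics/ov4.png')
```

```text
(no output)
```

View pics/ov4.png

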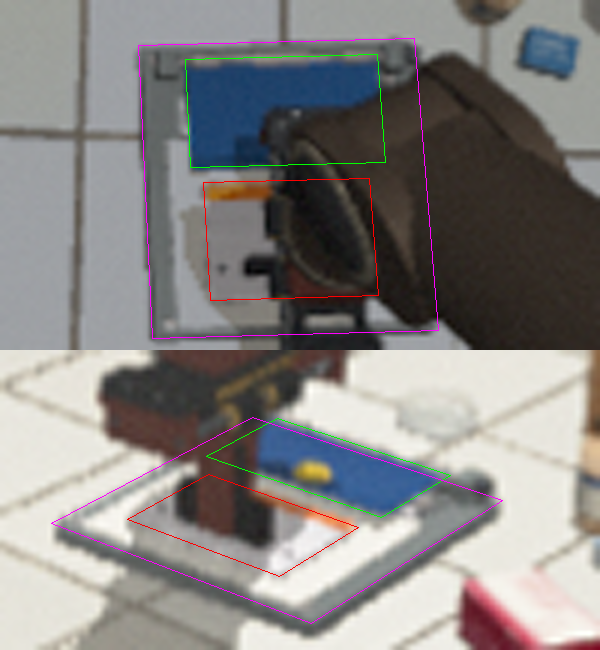

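The strip lies square in front of the lap. Its orange edge is at top crop (240,190), clear of the lap lip at y≈166, and it is centred. I'll slide it in along tool y.

Request:
carry_out --pt "0 0.004 0 0 0 0 -1" --pt "0 0.004 0 0 0 0 -1" --pt "0 0.004 0 0 0 0 -1" --pt "0 0.004 0 0 0 0 -1" --pt "0 0 0 0 0 0 -1"

```text
time_s: 15.28
tcp_pos: [0.4964, -0.0119, 0.0246]
tcp_rot: [2.143, 2.297, 0.0]
ft_force: [0.2, 0.2, -0.7]
finger_gap: 0.0116
gripper_force: 35.0
```

```bash
python3 go.py .5148 -.011 .0245 .067
```

```text
t 15.28 tcp [ 0.4964 -0.0119  0.0246] ty yaw 0.069 tilt [0.0001 0.0001] gap 0.0116 gf 35.0 F [ 0.2  0.2 -0.7] q [ 0.38  0.54 -0.57  2.05  0.46  0.68 -0.42]
shift [-0.0003  0.0184  0.0001]
turn z 0.002
```

Request:
carry_out --pt "0 0.004 0 0 0 0 -1" --pt "0 0.004 0 0 0 0 -1" --pt "0 0.004 0 0 0 0 -1" --pt "0 0.002 0 0 0 0 -1" --pt "0 0 0 0 0 0 -1"

```text
time_s: 15.9
tcp_pos: [0.5101, -0.011, 0.0246]
tcp_rot: [-2.143, -2.297, 0.0]
ft_force: [0.5, 1.1, -1.6]
finger_gap: 0.0116
gripper_force: 35.0
```

Request:
carry_out --pt "0 0.0015 0 0 0 0 -1" --pt "0 0.0015 0 0 0 0 -1" --pt "0 0 0 0 0 0 -1"

```text
time_s: 16.27
tcp_pos: [0.5131, -0.0109, 0.0247]
tcp_rot: [2.143, 2.297, 0.0]
ft_force: [-0.2, -0.2, -1.7]
finger_gap: 0.0119
gripper_force: 35.0
```

Request:
carry_out --pt "0 0.001 0 0 0 0 -1" --pt "0 0.001 0 0 0 0 -1" --pt "0 0 0 0 0 0 -1"

```text
time_s: 16.65
tcp_pos: [0.5147, -0.0108, 0.0245]
tcp_rot: [-2.143, -2.297, 0.001]
ft_force: [-1.0, -0.3, -0.4]
finger_gap: 0.0117
gripper_force: 35.0
```

Request:
carry_out --pt "0 0.001 0 0 0 0 -1" --pt "0 0.0005 0 0 0 0 -1" --pt "0 0 0 0 0 0 -1"

```text
time_s: 17.02
tcp_pos: [0.5148, -0.0109, 0.0242]
tcp_rot: [-2.142, -2.296, 0.004]
ft_force: [-4.7, -0.8, 2.4]
finger_gap: 0.0116
gripper_force: 35.0
```

Request:
carry_out --pt "0 0.001 0 0 0 0 -1" --pt "0 0 0 0 0 0 -1"

```text
time_s: 17.27
tcp_pos: [0.5147, -0.0109, 0.024]
tcp_rot: [-2.141, -2.295, 0.007]
ft_force: [-9.0, 0.3, 3.2]
finger_gap: 0.0116
gripper_force: 35.0
```

Contact with the stop shows as −9 N at TCP x 0.5147. I'll ease the push slightly, then press down.

Request:
carry_out --pt "0 -0.001 0.001 0 0 0 -1" --pt "0 0 0.0005 0 0 0 -1" --pt "0 0 0 0 0 0 -1" --pt "0 0 0 0 0 0 -1"

```text
time_s: 17.77
tcp_pos: [0.5147, -0.0109, 0.0236]
tcp_rot: [-2.142, -2.296, 0.005]
ft_force: [-10.8, -1.1, 14.3]
finger_gap: 0.0116
gripper_force: 35.0
```

```bash
python3 go.py
```

```text
t 17.77 tcp [ 0.5147 -0.0109  0.0236] ty yaw 0.0692 tilt [-0.003  -0.0016] gap 0.0116 gf 35.0 F [-10.8  -1.1  14.3] q [ 0.36  0.57 -0.56  2.    0.46  0.7  -0.42]
```

Request:
carry_out --pt "0 -0.0007 -0.0003 0 0 0 -1" --pt "0 0 0 0 0 0 -1" --pt "0 0 0 0 0 0 -1" --pt "0 0 0 0 0 0 -1" --pt "0 0 0 0 0 0 -1" --pt "0 0 0 0 0 0 -1"

```text
time_s: 18.52
tcp_pos: [0.5147, -0.0109, 0.0236]
tcp_rot: [-2.143, -2.297, 0.003]
ft_force: [-5.7, -0.5, 6.7]
finger_gap: 0.0118
gripper_force: 35.0
```

```bash
python3 go.py
python3 - <<'E'
from plant import vision
from h import *
T=vision.snapshot('top');S=vision.snapshot('scene')
j=(.537,-.0095,.067,0); st=(*W(j,[(-2.5,0,16)])[0][:2],.067,.016)
P=[(W(st,rect(-42.5,42.5,60,4)),(0,0,255)),(W(j,rect(15,95,70,28)),(0,255,0))]
overlay([T,S],P,[(255,170,120,70,5),(240,190,100,50,6)],'pics/ov5.png')
E
```

```text
t 18.52 tcp [ 0.5147 -0.0109  0.0236] ty yaw 0.0693 tilt [-0.0019 -0.001 ] gap 0.0118 gf 35.0 F [-5.7 -0.5  6.7] q [ 0.37  0.56 -0.56  2.01  0.46  0.7  -0.42]
```

View pics/ov5.png

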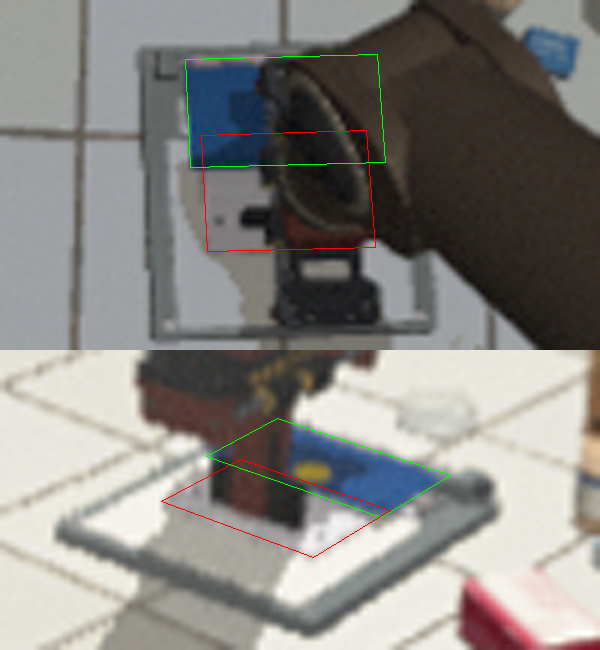

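The strip lies where the home outline predicts, under the shut lap with its near edge at top crop y≈250. I'll add a touch more pressing force and check that it is steady.

Request:
carry_out --pt "0 0 0.0003 0 0 0 -1" --pt "0 0 0 0 0 0 -1" --pt "0 0 0 0 0 0 -1" --pt "0 0 0 0 0 0 -1"

```text
time_s: 19.12
tcp_pos: [0.5147, -0.0109, 0.0236]
tcp_rot: [-2.143, -2.297, 0.003]
ft_force: [-8.1, -1.0, 10.9]
finger_gap: 0.0117
gripper_force: 35.0
```

Request:
carry_out --pt "0 0 0 0 0 0 -1" --pt "0 0 0 0 0 0 -1" --pt "0 0 0 0 0 0 -1" --pt "0 0 0 0 0 0 -1" --pt "0 0 0 0 0 0 -1" --pt "0 0 0 0 0 0 -1" --pt "0 0 0 0 0 0 -1" --pt "0 0 0 0 0 0 -1"

```text
time_s: 20.12
tcp_pos: [0.5147, -0.0109, 0.0236]
tcp_rot: [-2.143, -2.297, 0.003]
ft_force: [-8.0, -1.6, 10.0]
finger_gap: 0.0119
gripper_force: 35.0
```

Steady at about 10 N, so I'm handing in.

```bash
python3 -c "
from plant import job
print(job.job_done())"
```

```text
the job is handed in; nothing more can be done
None
```

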